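# Unlock a specimen feed lever and hold it at the third click

### The job

The lever of the specimen feed unit is locked by a metal link that hangs over the lever's handle and over a short fixed post: lift the link up and off both, lay it down flat on the worktop beside the unit and let go of it. Then take the lever's black handle and swing the lever counter-clockwise as seen from above, by feel, exactly three clicks and never a fourth. The lever springs back when let go, so finish while still holding it at rest there, past the third click; leave the bottle, the tape roll and the petri dish where they stand.

Things in the scene. Friction and masses are not known exactly. Their poses are not given: they have to be found in the camera images.
- feed_unit: Feed unit, fixed: grey base plate 12 mm high (x -85 to +130, y -85 to +85 mm) with an arm out to the fixed post, index plate and lever in the middle, white feed head with a clamped blue cassette (98 mm high) at +x. Origin on the worktop under the lever's pivot. The lever at home points 145 deg counter-clockwise of +x. Free worktop for the link: world x 0.40 to 0.50, y -0.41 to -0.33 m.
- post_top (a point): Top centre, z = 78 mm, of the fixed steel post: upright, 14 mm in diameter, 174 mm from the pivot and 64 mm beyond the lever handle at home. It stands on a shoulder 24 mm in diameter whose top is at z = 56 mm.
- feed_lever (a joint): Lever angle, rad: 0 at home (stop), grows counter-clockwise seen from above, 1.45 at most. A spring drives it home when let go (9 to 11 N at the handle). At each click a sprung plunger rides over a ridge of the index plate: 4 to 6 N more at the handle, then 3 to 5 N less. Clicks are 14 deg (0.244 rad, 27 mm at the handle) apart; the first is 7 to 33 deg from home, differently each time.
- lever_handle (a point): Point on the axis of the lever's handle, at z = 85 mm, 110 mm from the pivot. The handle is an upright round black pin, 14 mm in diameter, from z = 56 mm (top of the lever's round steel end, 24 mm in diameter) to z = 104 mm; it moves on a level circle about the pivot.
- index_plate: Round aluminium plate under the lever, diameter 152, top at z = 34 mm, with five dark radial ridges 8 mm wide, 14 deg apart (the clicks); set at a new angle each time, fixed in a run. Origin under the pivot; x points along the middle of the gap between third and fourth ridge (lever there: three clicks). Ridges at -35, -21, -7, +7, +21 deg from x, counter-clockwise positive, met in that order.
- lock_link: Aluminium locking link, 63 to 117 g: bar 96 x 34 x 8 mm with two 22 mm holes 64 mm apart; between them an upright grip tab 28 mm along x, 10 mm thick along y (pinch here), top 45 mm above the origin. Origin at the centre of the underside, x along the bar, z up. At the start it lies level over handle (its -x hole) and post, underside at z = 56 mm; to clear the handle it must rise 48 mm.
- white_bottle: White reagent bottle with a blue cap, 52 mm in diameter, 107 mm high, loose, right of the unit; origin at the centre of its foot. A bystander.
- tape_roll: Blue roll of tape lying flat, 72 mm in diameter, 18 mm high, loose, left of the unit; origin at the centre of its underside. A bystander.
- petri_0: Clear petri dish, 61 mm in diameter, 15 mm high, loose, on the left of the unit; origin at the centre of its underside. A bystander.
Things that resemble listed ones, but are neither listed nor needed, are in the scene too. Leave any green or pink look-alike of the lock_link alone.

How it is judged:
By the outcome, as a careful person would: the job done as asked, in the order asked, and still so for the second after the job is handed in, while the arm keeps its last pose, push and grip.
It also fails if it takes over 72 s, if anything falls off the work surface, if the arm or the gripper's body presses on something with over 40 N, if the wrist force passes 120 N, or if a joint passes its speed limit or range.

### The arm

A 6-joint arm with a two-finger parallel gripper is mounted at the origin on a cart in front of the work surface, level with it; the furniture and walls round the work are solid. World frame = base frame: x ahead of the robot, y to its left, z up, the work surface at z = 0. Lengths are in m, angles in degrees, forces in N, time in s.
With the tool pointing down it reaches from about 0.25 to 0.725 m from the base axis. Payload 9.7 kg.
Tool frame: the origin (TCP) lies midway between the tips of the shut fingers; the grasp point (between the pads) lies 19 mm behind it; z points along the fingers, y is the line along which they close (so a half turn about z gives the same grasp; the last joint's range is limited). The gripper opens to 85 mm and grips with 20 to 120 N. Pads are 22 mm wide; open, the fingers measure 114 mm over their backs; the gripper's body (76 mm by 85 mm) begins 54 mm behind the grasp point. The pads swing forward as they close: fully open they stand 13 mm farther back than shut.
Start: joints at [65.374, 4.979, 10.078, 95.1, 0, 90], TCP at [0.229, 0.5, 0.231] pointing down, gripper open.
Joint ranges: [-179.16, 179.16], [-48.56, 103.87], [-65.8, 70.77], [-126.05, 130.52], [-82.76, 87.17], [-180, 180]. Speed limits (degrees/s): [127.2, 127.2, 147.25, 180, 180, 180].

### API

Orientations are given as [roll, pitch, yaw] about the fixed x, y, z axes, in that order (R = Rz(yaw) Ry(pitch) Rx(roll)).
In Python, from workcell import bot gives the robot as it stands. The module is installed in compiled form; this text tells all that it offers.
- The arm moves only by the tool send_rows, never from a script. Its argument "moves" is one flat list of numbers, 7 for each row, row after row: the shift along the world's x, y, z normalised to -1 to 1, where 1 is 0.025 m, then the turn, a rotation vector about the world's x, y, z normalised to -1 to 1, where 1 is 0.15 rad, then the closure, from -1 (fully open) to 1 (shut), so that 0 is half open. A call has 1 to 8 rows; each row shifts and turns the commanded pose from where the row before left it; what a row does not reach is not made up. A row lasts 1/8 s, in which the tool goes at most 62.5 mm and 10.7 degrees, less where a joint would pass 70% of its speed; a pose out of reach is approached as far as the arm can. A call with a number of a shift or a turn outside -1 to 1 is refused whole. A call with a gripper value outside its range is refused whole. The fingers move at their own pace and stop on an object; "squeeze" is the grip in N (left out, the last holds). Time passes only in rows, so rows that do not move let the fingers close. It gives the time, the measured TCP pose, the force, the opening and the grip force at its end, in the units of the state.
- bot.get_obs(): the state, without advancing time (a new reading comes with each control period).
- bot.camera(name): name is "side" or "top" or "wrist"; returns a dict with "color" (400x640x3 uint8, red, green, blue), "camera_matrix" (3x3 intrinsics, pixels), "R" (3x3) and "t" (3): a world point X has camera coordinates R X + t. Camera axes: x right, y down, z forward; pixel columns grow to the right and rows downward; lengths in m; the calibration is good to about 2 mm. The wrist camera is an equidistant fisheye: a pixel r from the principal point sees the ray r / f radians off the axis. A picture is of the moment at which its call begins. There is no depth.
- bot.job_done(): hands the job in; it is judged then, once.
Trained networks look in the newest picture that a camera, given by its name, has taken for a name from the list of things; names that differ only in an ending like _2 or _b are one class to them, and where a whole thing is asked for, a point or a joint stands for the part that bears it (a point fixed in the world has none). Each returns a list of dicts, best first, with "p" (0 to 1); they miss things now and then, are a little off and sometimes report something else, mostly with a low value. They report only what shows in the picture. A call takes as long as a camera call. They do not tell look-alikes from the thing itself.
- bot.boxes_of(camera, query): "extent" ([left, top, right, bottom] in pixels, round what is visible of it).
- bot.trace(camera, query): "region" (400x640 bool, what is visible of it) and "extent" ([left, top, right, bottom] in pixels, round what is visible of it).
- bot.landmark_of(camera, query): "pixel" ([column, row] in pixels: a listed point, or the origin of a listed thing).
The state is a dict: "time": time; "q": joint angles; "qd": joint speeds; "joint_efforts": joint torques, N m; "ee_pos": TCP position; "tcp_rot": TCP orientation; "wrist_force": force on the tool from outside, world axes, zero at the start; "torque": the same for the moment, N m; "opening": finger opening in m; "grasp_force": force on a finger pad.
Only numpy, scipy, OpenCV 4.12 (cv2) and the standard library are available. Lean on these libraries where they do the work, as an engineer would, in place of code of your own. Each camera call takes 0.05 s, during which the arm holds its last target. There are 200 camera calls.

## Working session

There is one attempt and no reset: what is moved stays moved. The work goes in short steps, Python scripts to look and compute and a tool call to move; the robot and the scene stay as the last step left them, time stands still between calls to the robot, and variables do not carry over. Pictures are saved under pics/ and viewed, at most 10 in all, crops included, and the job is handed in when it is done.

Besides the shell and the picture viewer there is one more tool, called in YAML: its name, and indented under it one key for each argument. send_rows: Moves the arm, as the interface text tells. Its arguments: {"type":"object","properties":{"moves":{"type":"array"},"squeeze":{"type":"number"}},"required":["moves"]}

```bash
mkdir -p pics; cat > h.py <<'E'
import numpy as np, cv2
from workcell import bot
def ray(c,px):
    K=np.array(c["camera_matrix"]);R=np.array(c["R"]);t=np.array(c["t"])
    d=np.array([(px[0]-K[0,2])/K[0,0],(px[1]-K[1,2])/K[1,1],1.0])
    return -R.T@t, R.T@d
def at_z(c,px,z):
    o,d=ray(c,px); return o+d*(z-o[2])/d[2]
def proj(c,X):
    p=np.array(c["R"])@np.array(X)+np.array(c["t"]);p=np.array(c["camera_matrix"])@p;return p[:2]/p[2]
def tri(c1,p1,c2,p2):
    o1,d1=ray(c1,p1);o2,d2=ray(c2,p2);d1/=np.linalg.norm(d1);d2/=np.linalg.norm(d2)
    A=np.stack([d1,-d2],1);s=np.linalg.lstsq(A,o2-o1,rcond=None)[0]
    a=o1+d1*s[0];b=o2+d2*s[1];return (a+b)/2,np.linalg.norm(a-b)
E
python3 - <<'E'
from h import *
np.set_printoptions(precision=4,suppress=True)
cs={}
for n in("top","side"):
    c=cs[n]=bot.camera(n);cv2.imwrite(f"pics/{n}0.png",c["color"][:,:,::-1])
P={}
for q,z in(("post_top",.078),("lever_handle",.085),("lock_link",.056),("index_plate",0),("feed_unit",0),("white_bottle",0),("tape_roll",0),("petri_0",0)):
    for n in cs:
        L=bot.landmark_of(n,q)
        for l in L[:3]: print(q,n,l["pixel"],round(l["p"],2),at_z(cs[n],l["pixel"],z))
        if L:P[q,n]=L[0]["pixel"]
    if (q,"top") in P and (q,"side") in P: print("  tri",tri(cs["top"],P[q,"top"],cs["side"],P[q,"side"]))
print(bot.get_obs())
E
```

```text
post_top top [325.9, 174.9] 0.31 [0.606  0.0327 0.078 ]
post_top side [359.1, 211.9] 0.82 [0.4734 0.11   0.078 ]
  tri (array([0.5394, 0.0464, 0.0571]), np.float64(0.14195422860949158))
lever_handle top [305.7, 208.8] 0.84 [0.5269 0.078  0.085 ]
lever_handle side [339.1, 201.8] 0.59 [0.5231 0.081  0.085 ]
lever_handle side [301.0, 262.3] 0.32 [0.5925 0.3036 0.085 ]
  tri (array([0.5251, 0.0782, 0.0834]), np.float64(0.003958332271842723))
lock_link top [350.4, 258.9] 0.92 [ 0.4175 -0.0233  0.056 ]
lock_link top [298.5, 223.2] 0.84 [0.498  0.0944 0.056 ]
lock_link top [276.6, 293.8] 0.82 [0.34   0.1417 0.056 ]
lock_link side [346.9, 214.2] 0.97 [0.5025 0.0919 0.056 ]
lock_link side [351.5, 181.7] 0.78 [ 0.4934 -0.0611  0.056 ]
lock_link side [408.3, 246.4] 0.7 [0.3616 0.203  0.056 ]
  tri (array([ 0.4622, -0.0331, -0.0399]), np.float64(0.08027449299429201))
index_plate top [327.5, 174.0] 0.65 [0.6255 0.0261 0.    ]
index_plate top [252.6, 178.6] 0.24 [0.6129 0.2076 0.    ]
index_plate side [299.7, 216.9] 0.8 [0.6287 0.0382 0.    ]
  tri (array([ 0.6291,  0.0257, -0.0099]), np.float64(0
[... 578 characters left out ...]
float64(0.002392173390765015))
petri_0 top [240.0, 211.1] 0.92 [0.5333 0.2357 0.    ]
petri_0 side [329.4, 271.4] 0.96 [0.5369 0.2385 0.    ]
  tri (array([ 0.5354,  0.236 , -0.0028]), np.float64(0.003387220972079223))
{'time': 0.9, 'q': array([65.3729,  4.9818, 10.0781, 95.0974, -0.0005, 90.0013]), 'qd': array([ 0.0754, -0.0593,  0.0314,  0.0927, -0.0018,  0.0071]), 'joint_efforts': array([ -0.0004, -52.0094,  46.4862,   0.0014,  -0.0001,  -0.    ]), 'ee_pos': array([0.2292, 0.5   , 0.2313]), 'tcp_rot': array([-179.9988,    0.0005,  155.3716]), 'wrist_force': array([-0.059 , -0.1076, -0.545 ]), 'torque': array([ 0.0382, -0.0357,  0.0445]), 'grasp_force': 0.0, 'opening': 0.08534779504410253}
```

```bash
python3 - <<'E'
import cv2
t=cv2.imread("pics/top0.png");s=cv2.imread("pics/side0.png")
a=cv2.resize(t[120:320,220:420],(600,600),interpolation=cv2.INTER_CUBIC);cv2.imwrite("pics/t1.png",a)
cv2.imwrite("pics/s1.png",cv2.resize(s[130:310,260:500],(800,600),interpolation=cv2.INTER_CUBIC))
E
```

```text
(no output)
```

View pics/t1.png

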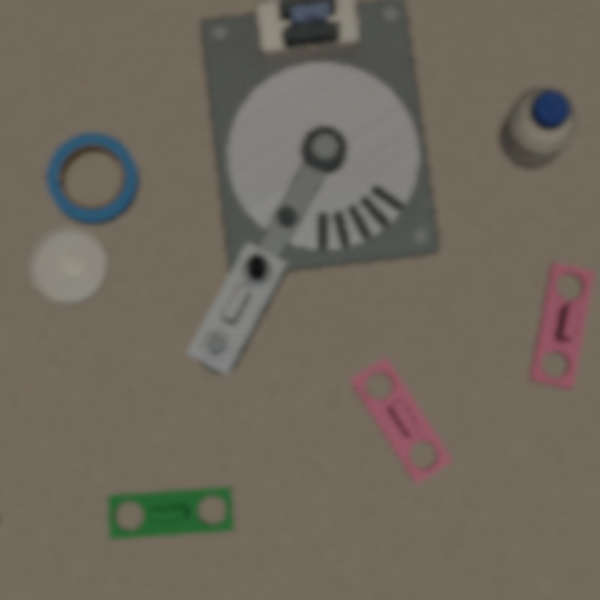

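View pics/s1.png

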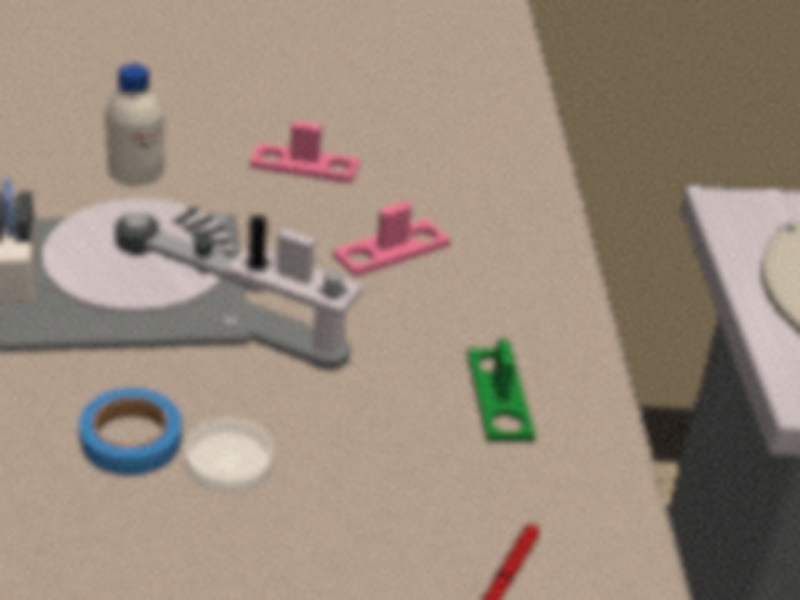

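The real link is the bare aluminium one. Its handle is at crop (257,267) and the post at (216,343). The pink and green ones are look-alikes. The five ridges lie counter-clockwise of the lever. Next I'll get the geometry.

```bash
python3 - <<'E'
from h import *
np.set_printoptions(precision=4,suppress=True)
c=bot.camera("top");s=bot.camera("side")
sx,sy=800/240,600/180
f=lambda x,y:(220+x/3,120+y/3); g=lambda x,y:(260+x/sx,130+y/sy)
post=at_z(c,f(216,343),.078);print("post",post,at_z(s,g(333,285),.078))
hand=at_z(c,f(257,262),.104);print("handle top",hand,at_z(s,g(258,220),.104), "dist",np.linalg.norm(post-hand))
u=(hand-post)[:2];u/=np.linalg.norm(u);piv=(hand[:2]+post[:2])/2+u*142
piv=(hand[:2]+post[:2])/2+u*.142;print("piv",piv,"plate",at_z(c,f(324,157),.034))
th=np.degrees(np.arctan2(-u[1],-u[0]));print("lever dir",th)
g_=cv2.cvtColor(c["color"],cv2.COLOR_RGB2GRAY).astype(np.float32)
# polar scan of plate at z=.034 for dark ridges
for pv in (piv,at_z(c,f(324,157),.034)[:2]):
    A=np.arange(th-10,th+120,1.0);out=[]
    for a in A:
        v=[]
        for r in np.arange(.052,.072,.003):
            p=proj(c,[pv[0]+r*np.cos(np.radians(a)),pv[1]+r*np.sin(np.radians(a)),.034])
            v.append(cv2.getRectSubPix(g_,(1,1),(float(p[0]),float(p[1])))[0,0])
        out.append(np.mean(v))
    print(pv,[(round(a-th),int(o)) for a,o in zip(A,out)][::1])
r=bot.trace("top","lock_link")
for k in r:
    m=k["region"];ys,xs=np.nonzero(m);print(k["p"],xs.mean(),ys.mean())
E
```

```text
post [0.4704 0.1082 0.078 ] [0.4714 0.1244 0.078 ]
handle top [0.5273 0.078  0.104 ] [0.5277 0.0838 0.104 ] dist 0.06944016764931366
piv [0.6243 0.0266] plate [0.622  0.0262 0.034 ]
lever dir 152.06776419008042
[0.6243 0.0266] [(-10, 87), (-9, 81), (-8, 77), (-7, 73), (-6, 71), (-5, 70), (-4, 69), (-3, 68), (-2, 69), (-1, 70), (0, 73), (1, 75), (2, 79), (3, 83), (4, 88), (5, 94), (6, 100), (7, 107), (8, 113), (9, 119), (10, 124), (11, 127), (12, 129), (13, 130), (14, 131), (15, 131), (16, 131), (17, 130), (18, 129), (19, 126), (20, 121), (21, 113), (22, 103), (23, 90), (24, 77), (25, 68), (26, 60), (27, 64), (28, 70), (29, 81), (30, 95), (31, 105), (32, 113), (33, 117), (34, 117), (35, 113), (36, 105), (37, 93), (38, 81), (39, 71), (40, 64), (41, 65), (42, 71), (43, 82), (44, 95), (45, 106), (46, 114), (47, 119), (48, 119), (49, 116), (50, 108), (51, 98), (52, 85), (53, 73), (54, 65), (55, 64), (56, 69), (57, 79), (58, 91), (59, 102), (60, 111), (61, 117), (62, 118), (63, 115), (64, 109), (65, 98), (66, 85), (67, 73), (68, 65), (69, 63), (70, 66), (71, 75), (72, 87), (73, 99), (74, 1
[... 1421 characters left out ...]
 115), (77, 118), (78, 119), (79, 116), (80, 109), (81, 99), (82, 86), (83, 74), (84, 66), (85, 63), (86, 66), (87, 75), (88, 87), (89, 99), (90, 109), (91, 116), (92, 121), (93, 124), (94, 126), (95, 126), (96, 127), (97, 127), (98, 126), (99, 126), (100, 126), (101, 127), (102, 127), (103, 127), (104, 127), (105, 127), (106, 127), (107, 127), (108, 127), (109, 127), (110, 127), (111, 127), (112, 127), (113, 127), (114, 127), (115, 127), (116, 127), (117, 127), (118, 127), (119, 127)]
0.79 276.74539363484087 290.3283082077052
0.67 299.3514285714286 222.93428571428572
0.64 353.9224652087475 260.0238568588469
0.57 406.8336842105263 228.33894736842106
0.54 328.19133974833454 170.54663212435233
```

send_rows:
  moves: [0.49, -0.74, 0, 0, 0, -0.97, -1, 0.49, -0.74, 0, 0, 0, -0.97, -1, 0.49, -0.74, 0, 0, 0, -0.97, -1, 0.49, -0.74, 0, 0, 0, -0.97, -1, 0.49, -0.74, 0, 0, 0, -0.97, -1, 0.49, -0.74, 0, 0, 0, -0.97, -1, 0.49, -0.74, 0, 0, 0, -0.97, -1, 0.49, -0.74, 0, 0, 0, -0.97, -1]

```text
time: 2.05
ee_pos: [0.3275, 0.3514, 0.2314]
tcp_rot: [180.0, -0.0, 88.4]
wrist_force: [-0.3, 0.6, -0.7]
opening: 0.0856
grasp_force: 0.0
```

send_rows:
  moves: [0.49, -0.74, 0, 0, 0, -0.97, -1, 0.49, -0.74, 0, 0, 0, -0.97, -1, 0.49, -0.74, 0, 0, 0, -0.97, -1, 0.49, -0.74, 0, 0, 0, -0.97, -1, 0.49, -0.74, 0, 0, 0, -0.97, -1, 0.49, -0.74, 0, 0, 0, -0.97, -1, 0.49, -0.74, 0, 0, 0, -0.97, -1, 0.49, -0.74, 0, 0, 0, -0.97, -1]

```text
time: 3.05
ee_pos: [0.4319, 0.1886, 0.2313]
tcp_rot: [-179.3, -0.0, 23.1]
wrist_force: [0.0, -0.4, -0.1]
opening: 0.0854
grasp_force: 0.0
```

send_rows:
  moves: [0.49, -0.74, 0, 0, 0, -0.97, -1, 0.49, -0.74, 0, 0, 0, -0.97, -1, 0.49, -0.74, 0, 0, 0, -0.97, -1, 0.49, -0.74, 0, 0, 0, -0.97, -1, 0.49, -0.74, 0, 0, 0, -0.97, -1, 0.49, -0.74, 0, 0, 0, -0.97, -1, 0, 0, 0, 0, 0, 0, -1]

```text
time: 3.92
ee_pos: [0.507, -0.0872, 0.2311]
tcp_rot: [-172.2, 0.2, -14.0]
wrist_force: [0.1, -0.1, -0.5]
opening: 0.0852
grasp_force: 0.0
```

send_rows:
  moves: [0, 0, 0, 0, 0, 0, -1, 0, 0, 0, 0, 0, 0, -1]

```text
time: 4.18
ee_pos: [0.5071, -0.0833, 0.2316]
tcp_rot: [-172.2, 0.1, -13.6]
wrist_force: [-0.0, 0.1, -0.1]
opening: 0.0855
grasp_force: 0.0
```

```bash
python3 -c "
from h import *
o=bot.get_obs();print(o['q'],o['qd'],o['ee_pos'],o['tcp_rot'])"
```

```text
[-1.36334921e+01 -9.46856618e-02  4.56843602e+00  9.47968128e+01
  7.78231351e+00  1.79942996e+02] [ 0.32699198 -0.19272396 -0.03245322  0.04383046 -0.0180595  -0.01957491] [ 0.50711522 -0.08328722  0.23158292] [-1.72217559e+02  1.25972228e-01 -1.35770135e+01]
```

send_rows:
  moves: [0, 0.9, 0, 0, 0, 0.96, -1, 0, 0.9, 0, 0, 0, 0.96, -1, 0, 0.9, 0, 0, 0, 0.96, -1, 0, 0.9, 0, 0, 0, 0.96, -1, 0, 0.9, 0, 0, 0, 0.96, -1, 0, 0.9, 0, 0, 0, 0.96, -1, 0, 0.9, 0, 0, 0, 0.96, -1, 0, 0.7, 0, 0, 0, 0.96, -1]

```text
time: 5.18
ee_pos: [0.5067, 0.0928, 0.2316]
tcp_rot: [-172.2, 0.1, 52.8]
wrist_force: [-0.5, -0.8, -0.7]
opening: 0.085
grasp_force: 0.0
```

send_rows:
  moves: [0, 0, 0, 0, 0, 0.96, -1, 0, 0, 0, 0, 0, 0.96, -1, 0, 0, 0, 0, 0, 0.96, -1, 0, 0, 0, 0, 0, 0.96, -1, 0, 0, 0, 0, 0, 0.96, -1, 0, 0, 0, 0, 0, 0.96, -1, 0, 0, 0, 0, 0, 0.96, -1, 0, 0, 0, 0, 0, 0.96, -1]

```text
time: 6.18
ee_pos: [0.5068, 0.092, 0.2316]
tcp_rot: [-172.2, 0.1, 118.7]
wrist_force: [-0.4, 0.2, 0.3]
opening: 0.0858
grasp_force: 0.0
```

send_rows:
  moves: [0, 0, 0, 0, 0, 0.96, -1, 0, 0, 0, 0, 0, 0.96, -1, 0, 0, 0, 0, 0, 0.96, -1, 0, 0, 0, 0, 0, 0, -1, 0, 0, 0, 0, 0, 0, -1]

```text
time: 6.8
ee_pos: [0.5069, 0.0913, 0.2315]
tcp_rot: [-172.2, 0.1, 143.0]
wrist_force: [0.0, -1.0, 0.7]
opening: 0.0857
grasp_force: 0.0
```

send_rows:
  moves: [-0.36, 0.08, 0, 0.72, -0.55, 0, -1, 0, 0, -0.8, 0, 0, 0.52, -1, 0, 0, -0.8, 0, 0, 0.53, -1, 0, 0, -0.8, 0, 0, 0, -1, 0, 0, 0, 0, 0, 0, -1, 0, 0, 0, 0, 0, 0, -1]

```text
time: 7.55
ee_pos: [0.4983, 0.0928, 0.1723]
tcp_rot: [180.0, 0.2, 152.0]
wrist_force: [0.4, 0.2, 0.4]
opening: 0.0856
grasp_force: 0.0
```

```bash
python3 - <<'E'
from h import *
o=bot.get_obs();print(o['q'],o['ee_pos'],o['tcp_rot'])
c=bot.camera("wrist");cv2.imwrite("pics/w1.png",c["color"][:,:,::-1])
K=np.array(c["camera_matrix"]);R=np.array(c["R"]);t=np.array(c["t"])
def wz(px,z):
    d=np.array([px[0]-K[0,2],px[1]-K[1,2]])/K[0,0];r=np.hypot(*d);v=np.array([*(d/r*np.sin(r)),np.cos(r)])
    v=R.T@v;o=-R.T@t;return o+v*(z-o[2])/v[2]
for q,z in(("post_top",.078),("lever_handle",.085),("lock_link",.056),("index_plate",0)):
    for l in bot.landmark_of("wrist",q)[:2]:print(q,l["pixel"],l["p"],wz(l["pixel"],z))
E
```

```text
[10.61677809 -1.93160009 -3.51759147 88.21861345 -0.11416421 38.59142104] [0.49833153 0.09283349 0.17229157] [179.96735154   0.22393475 152.02509858]
post_top [316.7, 164.6] 0.92 [0.47231751 0.10905607 0.078     ]
lever_handle [320.6, 240.4] 0.63 [0.52679888 0.08368662 0.085     ]
lock_link [291.8, 32.4] 0.95 [0.3662405  0.14213533 0.056     ]
lock_link [182.1, 176.3] 0.84 [ 0.42585246 -0.0042099   0.056     ]
index_plate [320.5, 299.4] 0.67 [ 6.28207935e-01  3.16672164e-02 -5.55111512e-17]
```

View pics/w1.png

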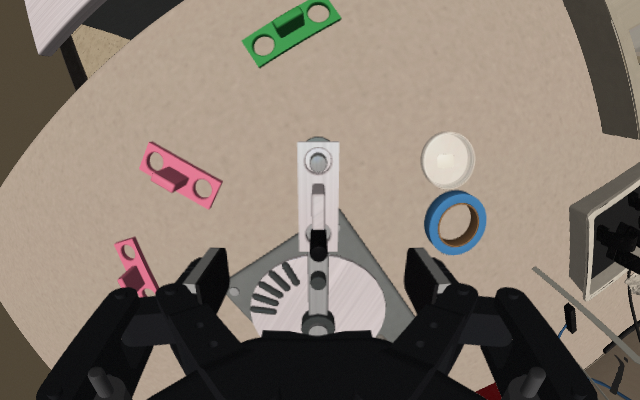

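The wrist view shows the aluminium link upright in the image at column 318, centred between the fingers and with its tab aligned. I'll descend and pinch.

send_rows:
  moves: [0.03, 0.04, -0.8, 0, 0, 0, -1, 0, 0, -0.8, 0, 0, 0, -1, 0, 0, -0.8, 0, 0, 0, -1, 0, 0, -0.8, 0, 0, 0, -0.6, 0, 0, -0.8, 0, 0, 0, -0.3, 0, 0, -0.1, 0, 0, 0, 0, 0, 0, 0, 0, 0, 0, 0.5, 0, 0, 0, 0, 0, 0, 1]
  squeeze: 40

```text
time: 8.8
ee_pos: [0.4994, 0.0938, 0.0701]
tcp_rot: [179.9, 0.3, 152.1]
wrist_force: [-0.9, -1.0, 3.1]
opening: 0.0091
grasp_force: 41.2
```

send_rows:
  moves: [0, 0, 0, 0, 0, 0, 1, 0, 0, 0, 0, 0, 0, 1, 0, 0, 0, 0, 0, 0, 1, 0, 0, 0, 0, 0, 0, 1]

```text
time: 9.3
ee_pos: [0.4994, 0.0938, 0.0701]
tcp_rot: [179.9, 0.3, 152.1]
wrist_force: [-1.1, 0.2, 6.2]
opening: 0.0096
grasp_force: 41.4
```

send_rows:
  moves: [0, 0, 0.2, 0, 0, 0, 1, 0, 0, 0.3, 0, 0, 0, 1, 0, 0, 0.4, 0, 0, 0, 1, 0, 0, 0.4, 0, 0, 0, 1, 0, 0, 0.4, 0, 0, 0, 1, 0, 0, 0.4, 0, 0, 0, 1]

```text
time: 10.05
ee_pos: [0.4989, 0.0937, 0.1223]
tcp_rot: [180.0, 0.2, 152.1]
wrist_force: [0.2, 0.3, -0.1]
opening: 0.0094
grasp_force: 40.6
```

send_rows:
  moves: [0, 0, 0.6, 0, 0, 0, 1, 0, 0, 0.6, 0, 0, 0, 1, 0, 0, 0.6, 0, 0, 0, 1, 0, 0, 0.6, 0, 0, 0, 1, 0, 0, 0, 0, 0, 0, 1]

```text
time: 10.68
ee_pos: [0.4995, 0.0939, 0.1829]
tcp_rot: [179.9, 0.3, 152.1]
wrist_force: [0.0, -0.0, -1.1]
opening: 0.0095
grasp_force: 40.6
```

send_rows:
  moves: [-0.1, -0.93, 0, 0, 0, 0.163, 1, -0.1, -0.93, 0, 0, 0, 0.163, 1, -0.1, -0.93, 0, 0, 0, 0.163, 1, -0.1, -0.93, 0, 0, 0, 0.163, 1, -0.1, -0.93, 0, 0, 0, 0.163, 1, -0.1, -0.93, 0, 0, 0, 0.163, 1, -0.1, -0.93, 0, 0, 0, 0.163, 1, -0.1, -0.93, 0, 0, 0, 0.163, 1]

```text
time: 11.68
ee_pos: [0.4785, -0.093, 0.1809]
tcp_rot: [180.0, 0.1, 163.3]
wrist_force: [0.4, -0.6, -1.2]
opening: 0.0093
grasp_force: 40.5
```

send_rows:
  moves: [-0.1, -0.93, 0, 0, 0, 0.163, 1, -0.1, -0.93, 0, 0, 0, 0.163, 1, -0.1, -0.93, 0, 0, 0, 0.163, 1, -0.1, -0.93, 0, 0, 0, 0.163, 1, -0.1, -0.93, 0, 0, 0, 0.163, 1, -0.1, -0.93, 0, 0, 0, 0.163, 1, -0.1, -0.93, 0, 0, 0, 0.163, 1, -0.1, -0.93, 0, 0, 0, 0.163, 1]

```text
time: 12.68
ee_pos: [0.4585, -0.2789, 0.1808]
tcp_rot: [180.0, 0.1, 174.5]
wrist_force: [-0.1, -0.2, -0.8]
opening: 0.0096
grasp_force: 40.5
```

send_rows:
  moves: [-0.1, -0.93, -0.5, 0, 0, 0.163, 1, -0.1, -0.93, -0.8, 0, 0, 0.163, 1, -0.1, -0.93, -0.8, 0, 0, 0.163, 1, -0.1, -0.7, -0.8, 0, 0, 0.163, 1, 0, 0, -0.8, 0, 0, 0, 1, 0, 0, -0.8, 0, 0, 0, 1, 0, 0, -0.8, 0, 0, 0, 1, 0, 0, 0, 0, 0, 0, 1]

```text
time: 13.68
ee_pos: [0.4477, -0.3646, 0.0468]
tcp_rot: [179.9, 0.0, -179.9]
wrist_force: [0.3, -1.2, -0.3]
opening: 0.0097
grasp_force: 40.5
```

```bash
python3 - <<'E'
from h import *
o=bot.get_obs();print(o['q'],o['ee_pos'],o['tcp_rot'])
a=bot.camera("side")["color"];b=bot.camera("top")["color"]
cv2.imwrite("pics/p1.png",np.vstack([a[80:330,200:600],b[150:400,240:640]])[:,:,::-1])
E
```

```text
[-39.22058778   9.22792898  -5.67776147  75.17270549   0.12735641
 -39.31806316] [ 0.44772967 -0.36460967  0.04679923] [ 1.79851798e+02  2.00457941e-02 -1.79902638e+02]
```

View pics/p1.png

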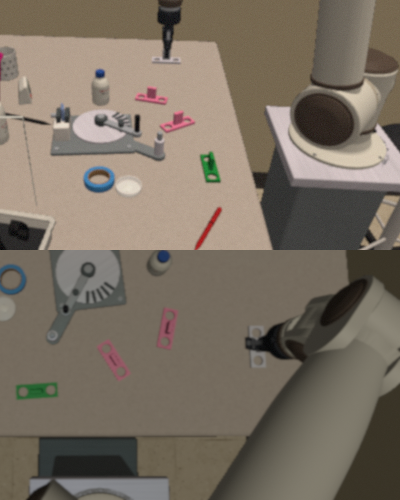

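The link is held level, at top-half pixel (167,60), over clear worktop. I'll lower it gently.

send_rows:
  moves: [0.1, -0.2, -0.5, 0, 0, 0, 1, 0, 0, -0.5, 0, 0, 0, 1, 0, 0, -0.2, 0, 0, 0, 1, 0, 0, -0.08, 0, 0, 0, 1, 0, 0, 0, 0, 0, 0, 1]

```text
time: 14.4
ee_pos: [0.4514, -0.3705, 0.017]
tcp_rot: [180.0, 0.2, -179.9]
wrist_force: [0.4, -0.0, -0.8]
opening: 0.0095
grasp_force: 40.5
```

send_rows:
  moves: [0, 0, -0.06, 0, 0, 0, 1, 0, 0, -0.04, 0, 0, 0, 1, 0, 0, 0, 0, 0, 0, 1]

```text
time: 14.78
ee_pos: [0.4513, -0.3705, 0.0145]
tcp_rot: [180.0, 0.2, -179.9]
wrist_force: [-0.3, -0.4, -0.6]
opening: 0.0095
grasp_force: 40.5
```

send_rows:
  moves: [0, 0, -0.04, 0, 0, 0, 1, 0, 0, -0.04, 0, 0, 0, 1, 0, 0, 0, 0, 0, 0, 1]

```text
time: 15.15
ee_pos: [0.4515, -0.3706, 0.0141]
tcp_rot: [-180.0, 0.2, -179.9]
wrist_force: [-5.0, 4.3, 13.1]
opening: 0.0094
grasp_force: 42.4
```

send_rows:
  moves: [0, 0, 0.03, 0, 0, 0, 0.5, 0, 0, 0, 0, 0, 0, 0, 0, 0, 0, 0, 0, 0, -0.5, 0, 0, 0, 0, 0, 0, -1, 0, 0, 0, 0, 0, 0, -1, 0, 0, 0.4, 0, 0, 0, -1, 0, 0, 0.9, 0, 0, 0, -1, 0, 0, 0.9, 0, 0, 0, -1]

```text
time: 16.15
ee_pos: [0.4514, -0.3705, 0.0695]
tcp_rot: [-180.0, 0.2, -179.9]
wrist_force: [0.3, 0.8, -0.4]
opening: 0.0854
grasp_force: 0.0
```

send_rows:
  moves: [0, 0, 0.9, 0, 0, 0, -1, 0, 0, 0.9, 0, 0, 0, -1, 0, 0, 0.9, 0, 0, 0, -1, 0, 0, 0.9, 0, 0, 0, -1, 0.15, 0.9, 0.9, 0, 0, -0.163, -1, 0.15, 0.9, 0.5, 0, 0, -0.163, -1, 0.15, 0.9, 0, 0, 0, -0.163, -1, 0.15, 0.9, 0, 0, 0, -0.163, -1]

```text
time: 17.15
ee_pos: [0.4665, -0.2799, 0.1943]
tcp_rot: [-180.0, 0.3, 174.4]
wrist_force: [0.8, 0.1, -0.4]
opening: 0.0856
grasp_force: 0.0
```

send_rows:
  moves: [0.15, 0.9, 0, 0, 0, -0.163, -1, 0.15, 0.9, 0, 0, 0, -0.163, -1, 0.15, 0.9, 0, 0, 0, -0.163, -1, 0.15, 0.9, 0, 0, 0, -0.163, -1, 0.15, 0.9, 0, 0, 0, -0.163, -1, 0.15, 0.9, 0, 0, 0, -0.163, -1, 0.15, 0.9, 0, 0, 0, -0.163, -1, 0.15, 0.9, 0, 0, 0, -0.163, -1]

```text
time: 18.15
ee_pos: [0.4965, -0.0998, 0.1941]
tcp_rot: [180.0, 0.3, 163.2]
wrist_force: [-0.2, 0.0, -0.5]
opening: 0.0852
grasp_force: 0.0
```

send_rows:
  moves: [0.15, 0.9, 0, 0, 0, -0.163, -1, 0.15, 0.9, 0, 0, 0, -0.163, -1, 0.15, 0.9, 0, 0, 0, -0.163, -1, 0.15, 0.9, 0, 0, 0, -0.163, -1, 0.15, 0.9, 0, 0, 0, -0.163, -1, 0.15, 0.9, 0, 0, 0, -0.163, -1, 0.15, 0.9, 0, 0, 0, -0.163, -1, 0.15, 0.9, 0, 0, 0, -0.163, -1]

```text
time: 19.15
ee_pos: [0.5265, 0.0803, 0.1941]
tcp_rot: [180.0, 0.2, 152.0]
wrist_force: [1.1, 0.8, 0.9]
opening: 0.0856
grasp_force: 0.0
```

send_rows:
  moves: [0, 0, 0, 0, 0, 0, -1]

```text
time: 19.27
ee_pos: [0.5264, 0.0805, 0.1938]
tcp_rot: [180.0, 0.2, 152.2]
wrist_force: [0.0, -0.3, -0.6]
opening: 0.0854
grasp_force: 0.0
```

```bash
python3 - <<'E'
from h import *
o=bot.get_obs();print(o['q'],o['ee_pos'],o['tcp_rot'])
w=bot.camera("wrist")["color"];a=bot.camera("side")["color"];b=bot.camera("top")["color"]
cv2.imwrite("pics/p2.png",np.vstack([np.hstack([a[80:280,200:500],b[150:350,300:600]]),w[50:400,20:620]])[:,:,::-1])
E
```

```text
[ 8.75467316  1.75329674  2.53417297 90.58932909 -0.10920017 36.56566446] [0.52642643 0.08051915 0.19377332] [179.97359328   0.21890096 152.18877572]
```

View pics/p2.png

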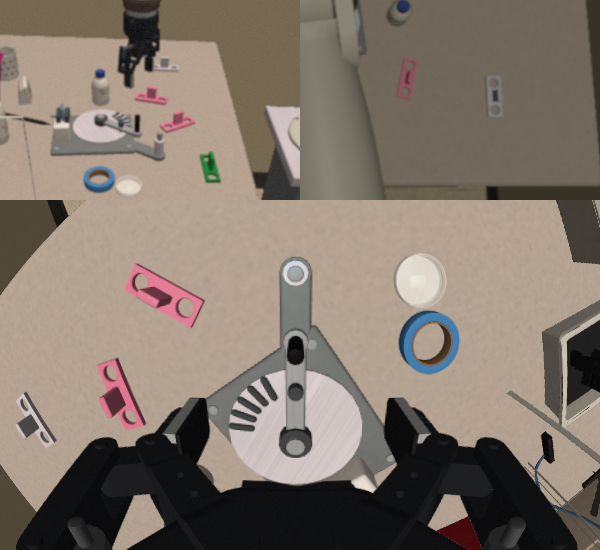

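The link lies flat at top-picture inset (494,97). The handle is at (295,350), centred between the fingers. I'll descend and take it.

send_rows:
  moves: [0, -0.03, -0.8, 0, 0, 0, -1, 0, 0, -0.8, 0, 0, 0, -1, 0, 0, -0.8, 0, 0, 0, -1, 0, 0, -0.8, 0, 0, 0, -0.6, 0, 0, -0.8, 0, 0, 0, -0.3, 0, 0, -0.8, 0, 0, 0, 0, 0, 0, -0.2, 0, 0, 0, 0.5, 0, 0, 0, 0, 0, 0, 1]
  squeeze: 50

```text
time: 20.42
ee_pos: [0.5264, 0.079, 0.0681]
tcp_rot: [179.9, 0.1, 152.1]
wrist_force: [4.8, 7.4, -13.5]
opening: 0.0123
grasp_force: 48.8
```

send_rows:
  moves: [0, 0, 0, 0, 0, 0, 1, 0, 0, 0, 0, 0, 0, 1, 0, 0, 0, 0, 0, 0, 1]

```text
time: 20.8
ee_pos: [0.5266, 0.0793, 0.0681]
tcp_rot: [179.9, 0.2, 152.1]
wrist_force: [4.4, 6.3, -10.6]
opening: 0.013
grasp_force: 49.1
```

```bash
python3 - <<'E'
import numpy as np
R=.1103;a=np.radians(151.4+np.arange(0,66,2.0))
x=R*np.cos(a)/.025;y=R*np.sin(a)/.025
for k in range(len(a)-1):print(round(np.degrees(a[k+1]),1),round(x[k+1]-x[k],3),round(y[k+1]-y[k],3))
E
```

```text
153.4 -0.071 -0.136
155.4 -0.067 -0.139
157.4 -0.062 -0.141
159.4 -0.057 -0.143
161.4 -0.052 -0.145
163.4 -0.047 -0.147
165.4 -0.041 -0.148
167.4 -0.036 -0.15
169.4 -0.031 -0.151
171.4 -0.026 -0.152
173.4 -0.02 -0.153
175.4 -0.015 -0.153
177.4 -0.01 -0.154
179.4 -0.004 -0.154
181.4 0.001 -0.154
183.4 0.006 -0.154
185.4 0.012 -0.154
187.4 0.017 -0.153
189.4 0.022 -0.152
191.4 0.028 -0.151
193.4 0.033 -0.15
195.4 0.038 -0.149
197.4 0.043 -0.148
199.4 0.049 -0.146
201.4 0.054 -0.144
203.4 0.059 -0.142
205.4 0.064 -0.14
207.4 0.068 -0.138
209.4 0.073 -0.135
211.4 0.078 -0.133
213.4 0.083 -0.13
215.4 0.087 -0.127
```

send_rows:
  moves: [-0.071, -0.136, 0, 0, 0, 0.233, 1, -0.067, -0.139, 0, 0, 0, 0.233, 1, -0.062, -0.141, 0, 0, 0, 0.233, 1, -0.057, -0.143, 0, 0, 0, 0.233, 1]

```text
time: 21.3
ee_pos: [0.5204, 0.0654, 0.0681]
tcp_rot: [179.9, 0.2, 160.2]
wrist_force: [6.3, 6.6, -12.4]
opening: 0.0129
grasp_force: 49.0
```

send_rows:
  moves: [-0.052, -0.145, 0, 0, 0, 0.233, 1, -0.047, -0.147, 0, 0, 0, 0.233, 1, -0.041, -0.148, 0, 0, 0, 0.233, 1, 0, 0, 0, 0, 0, 0, 1]

```text
time: 21.8
ee_pos: [0.517, 0.0543, 0.068]
tcp_rot: [179.9, 0.2, 166.1]
wrist_force: [5.2, 6.4, -12.8]
opening: 0.0126
grasp_force: 49.0
```

send_rows:
  moves: [-0.036, -0.15, 0, 0, 0, 0.233, 1, -0.031, -0.151, 0, 0, 0, 0.233, 1]

```text
time: 22.05
ee_pos: [0.5154, 0.0469, 0.0681]
tcp_rot: [179.9, 0.2, 170.2]
wrist_force: [7.3, 7.4, -13.3]
opening: 0.0123
grasp_force: 49.0
```

send_rows:
  moves: [-0.026, -0.152, 0, 0, 0, 0.233, 1, -0.02, -0.153, 0, 0, 0, 0.233, 1]

```text
time: 22.3
ee_pos: [0.5144, 0.0395, 0.0681]
tcp_rot: [179.8, 0.2, 174.2]
wrist_force: [8.6, 12.4, -13.0]
opening: 0.0128
grasp_force: 49.1
```

send_rows:
  moves: [-0.015, -0.153, 0, 0, 0, 0.233, 1]

```text
time: 22.42
ee_pos: [0.5141, 0.0363, 0.0681]
tcp_rot: [179.8, 0.3, 176.2]
wrist_force: [6.7, 6.9, -13.4]
opening: 0.0125
grasp_force: 49.0
```

send_rows:
  moves: [-0.01, -0.154, 0, 0, 0, 0.233, 1]

```text
time: 22.55
ee_pos: [0.5138, 0.0322, 0.0681]
tcp_rot: [179.8, 0.3, 178.2]
wrist_force: [6.7, 8.6, -13.8]
opening: 0.0129
grasp_force: 49.3
```

send_rows:
  moves: [-0.004, -0.154, 0, 0, 0, 0.233, 1]

```text
time: 22.68
ee_pos: [0.5137, 0.0281, 0.0681]
tcp_rot: [179.8, 0.3, -179.8]
wrist_force: [8.9, 7.3, -13.0]
opening: 0.0126
grasp_force: 49.2
```

send_rows:
  moves: [0.001, -0.154, 0, 0, 0, 0.233, 1]

```text
time: 22.8
ee_pos: [0.5137, 0.0241, 0.0681]
tcp_rot: [179.9, 0.3, -177.8]
wrist_force: [9.4, 7.5, -13.7]
opening: 0.0127
grasp_force: 49.2
```

send_rows:
  moves: [0.006, -0.154, 0, 0, 0, 0.233, 1]

```text
time: 22.92
ee_pos: [0.514, 0.0201, 0.0681]
tcp_rot: [179.9, 0.3, -175.8]
wrist_force: [9.5, 6.5, -12.8]
opening: 0.0128
grasp_force: 49.2
```

send_rows:
  moves: [0.005, -0.077, 0, 0, 0, 0.116, 1]

```text
time: 23.05
ee_pos: [0.5141, 0.0179, 0.0681]
tcp_rot: [179.9, 0.3, -174.8]
wrist_force: [9.6, 5.0, -12.3]
opening: 0.0125
grasp_force: 49.2
```

send_rows:
  moves: [0.007, -0.077, 0, 0, 0, 0.116, 1]

```text
time: 23.18
ee_pos: [0.5142, 0.0163, 0.0681]
tcp_rot: [179.9, 0.3, -173.8]
wrist_force: [7.7, 8.3, -13.2]
opening: 0.0123
grasp_force: 49.2
```

send_rows:
  moves: [0.008, -0.077, 0, 0, 0, 0.116, 1]

```text
time: 23.3
ee_pos: [0.5144, 0.0146, 0.0681]
tcp_rot: [179.9, 0.3, -172.8]
wrist_force: [7.5, 8.0, -13.2]
opening: 0.0124
grasp_force: 49.3
```

send_rows:
  moves: [0.009, -0.076, 0, 0, 0, 0.116, 1]

```text
time: 23.42
ee_pos: [0.5146, 0.0129, 0.068]
tcp_rot: [179.8, 0.3, -171.8]
wrist_force: [7.9, 10.8, -13.2]
opening: 0.0122
grasp_force: 49.4
```

send_rows:
  moves: [0.01, -0.076, 0, 0, 0, 0.116, 1]

```text
time: 23.55
ee_pos: [0.5148, 0.0116, 0.0681]
tcp_rot: [179.8, 0.3, -170.8]
wrist_force: [6.9, 16.8, -12.6]
opening: 0.0127
grasp_force: 49.6
```

send_rows:
  moves: [0.012, -0.076, 0, 0, 0, 0.116, 1]

```text
time: 23.68
ee_pos: [0.5151, 0.0099, 0.0681]
tcp_rot: [179.7, 0.3, -169.8]
wrist_force: [6.7, 16.9, -12.8]
opening: 0.0127
grasp_force: 49.6
```

send_rows:
  moves: [0.013, -0.076, 0, 0, 0, 0.116, 1]

```text
time: 23.8
ee_pos: [0.5154, 0.0078, 0.0681]
tcp_rot: [179.8, 0.3, -168.8]
wrist_force: [5.6, 11.2, -13.2]
opening: 0.0123
grasp_force: 49.5
```

send_rows:
  moves: [0.015, -0.076, 0, 0, 0, 0.116, 1]

```text
time: 23.92
ee_pos: [0.5158, 0.0057, 0.0681]
tcp_rot: [179.8, 0.3, -167.8]
wrist_force: [9.0, 11.9, -13.2]
opening: 0.0126
grasp_force: 49.4
```

send_rows:
  moves: [0.016, -0.075, 0, 0, 0, 0.116, 1]

```text
time: 24.05
ee_pos: [0.5163, 0.0037, 0.0681]
tcp_rot: [179.8, 0.3, -166.8]
wrist_force: [9.4, 10.7, -12.9]
opening: 0.0127
grasp_force: 49.4
```

send_rows:
  moves: [0.017, -0.075, 0, 0, 0, 0.116, 1]

```text
time: 24.18
ee_pos: [0.5167, 0.0017, 0.0681]
tcp_rot: [179.8, 0.3, -165.8]
wrist_force: [9.6, 10.8, -12.5]
opening: 0.0128
grasp_force: 49.4
```

send_rows:
  moves: [0.018, -0.075, 0, 0, 0, 0.116, 1]

```text
time: 24.3
ee_pos: [0.5172, -0.0002, 0.0681]
tcp_rot: [179.8, 0.3, -164.8]
wrist_force: [8.7, 10.7, -13.2]
opening: 0.0128
grasp_force: 49.4
```

send_rows:
  moves: [0.02, -0.075, 0, 0, 0, 0.116, 1]

```text
time: 24.42
ee_pos: [0.5177, -0.0022, 0.0681]
tcp_rot: [179.9, 0.3, -163.8]
wrist_force: [8.4, 9.0, -13.7]
opening: 0.0126
grasp_force: 49.3
```

send_rows:
  moves: [0.021, -0.074, 0, 0, 0, 0.116, 1]

```text
time: 24.55
ee_pos: [0.5183, -0.0041, 0.0681]
tcp_rot: [179.9, 0.3, -162.8]
wrist_force: [7.0, 9.1, -13.4]
opening: 0.0127
grasp_force: 49.4
```

send_rows:
  moves: [0.022, -0.074, 0, 0, 0, 0.116, 1]

```text
time: 24.68
ee_pos: [0.5188, -0.006, 0.0681]
tcp_rot: [179.9, 0.3, -161.8]
wrist_force: [6.6, 8.3, -13.5]
opening: 0.0126
grasp_force: 49.4
```

send_rows:
  moves: [0.024, -0.073, 0, 0, 0, 0.116, 1]

```text
time: 24.8
ee_pos: [0.5195, -0.0079, 0.0681]
tcp_rot: [179.9, 0.3, -160.9]
wrist_force: [9.7, 8.3, -12.9]
opening: 0.0127
grasp_force: 49.3
```

send_rows:
  moves: [0.025, -0.073, 0, 0, 0, 0.116, 1]

```text
time: 24.92
ee_pos: [0.52, -0.0096, 0.068]
tcp_rot: [179.9, 0.3, -159.9]
wrist_force: [7.6, 10.7, -12.0]
opening: 0.0129
grasp_force: 49.4
```

send_rows:
  moves: [0.027, -0.072, 0, 0, 0, 0.116, 1]

```text
time: 25.05
ee_pos: [0.5206, -0.0112, 0.0681]
tcp_rot: [179.8, 0.3, -158.9]
wrist_force: [8.8, 11.1, -13.4]
opening: 0.0128
grasp_force: 49.5
```

send_rows:
  moves: [0.027, -0.072, 0, 0, 0, 0.116, 1]

```text
time: 25.18
ee_pos: [0.5212, -0.0129, 0.068]
tcp_rot: [179.8, 0.3, -157.9]
wrist_force: [7.6, 11.9, -12.1]
opening: 0.0126
grasp_force: 49.5
```

send_rows:
  moves: [0.029, -0.071, 0, 0, 0, 0.116, 1]

```text
time: 25.3
ee_pos: [0.5218, -0.0143, 0.0681]
tcp_rot: [179.8, 0.3, -156.8]
wrist_force: [6.4, 15.2, -11.8]
opening: 0.0126
grasp_force: 49.7
```

send_rows:
  moves: [0.03, -0.071, 0, 0, 0, 0.116, 1]

```text
time: 25.42
ee_pos: [0.5225, -0.0159, 0.068]
tcp_rot: [179.8, 0.3, -155.8]
wrist_force: [6.2, 14.2, -11.5]
opening: 0.0127
grasp_force: 49.7
```

send_rows:
  moves: [0.032, -0.07, 0, 0, 0, 0.116, 1]

```text
time: 25.55
ee_pos: [0.5232, -0.0177, 0.0681]
tcp_rot: [179.8, 0.3, -154.8]
wrist_force: [6.2, 14.0, -12.1]
opening: 0.0128
grasp_force: 49.7
```

send_rows:
  moves: [0.032, -0.07, 0, 0, 0, 0.116, 1]

```text
time: 25.68
ee_pos: [0.524, -0.0195, 0.068]
tcp_rot: [179.8, 0.3, -153.8]
wrist_force: [6.5, 13.4, -11.0]
opening: 0.0129
grasp_force: 49.6
```

send_rows:
  moves: [0.034, -0.069, 0, 0, 0, 0.116, 1]

```text
time: 25.8
ee_pos: [0.5249, -0.0213, 0.0681]
tcp_rot: [179.8, 0.3, -152.8]
wrist_force: [5.5, 13.0, -10.2]
opening: 0.0132
grasp_force: 49.6
```

send_rows:
  moves: [0.034, -0.069, 0, 0, 0, 0.116, 1]

```text
time: 25.92
ee_pos: [0.5258, -0.0231, 0.0681]
tcp_rot: [179.8, 0.3, -151.9]
wrist_force: [6.1, 12.6, -11.3]
opening: 0.0127
grasp_force: 49.6
```

send_rows:
  moves: [0.036, -0.068, 0, 0, 0, 0.116, 1]

```text
time: 26.05
ee_pos: [0.5267, -0.0248, 0.0681]
tcp_rot: [179.8, 0.3, -150.9]
wrist_force: [6.2, 12.7, -10.4]
opening: 0.0126
grasp_force: 49.6
```

The third peak was felt at about 202°, with the first at about 174° and the second at about 188°, all 14° apart. I'll check the lever against the ridges.

```bash
python3 - <<'E'
from h import *
w=bot.camera("wrist")["color"];a=bot.camera("side")["color"]
im=np.vstack([cv2.resize(a[170:240,250:370],(600,350),interpolation=cv2.INTER_CUBIC)[80:320],cv2.resize(w[200:380,200:440],(480,360))[:, :480] if 0 else cv2.resize(w[200:400,170:470],(600,360))])
cv2.imwrite("pics/p3.png",im[:,:,::-1])
E
```

View pics/p3.png

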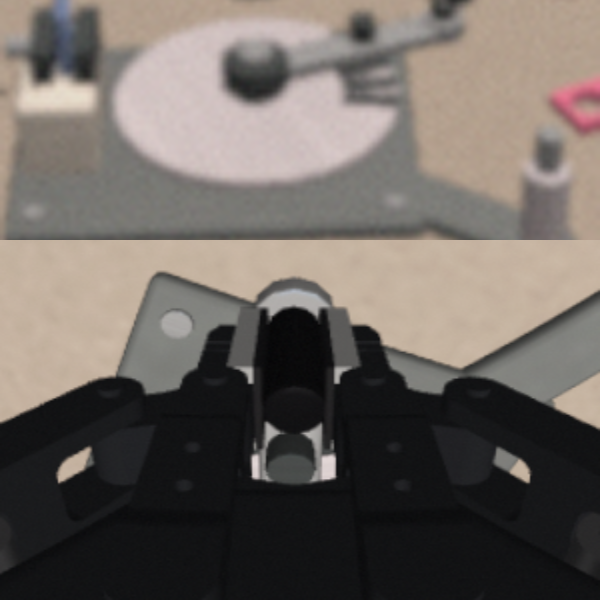

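send_rows:
  moves: [0.036, -0.068, 0, 0, 0, 0.116, 1]

```text
time: 26.28
ee_pos: [0.5277, -0.0266, 0.0681]
tcp_rot: [179.8, 0.4, -149.9]
wrist_force: [7.6, 12.6, -12.0]
opening: 0.0129
grasp_force: 49.5
```

send_rows:
  moves: [0.038, -0.067, 0, 0, 0, 0.116, 1]

```text
time: 26.4
ee_pos: [0.5287, -0.0283, 0.068]
tcp_rot: [179.8, 0.4, -148.9]
wrist_force: [7.1, 11.7, -11.4]
opening: 0.0124
grasp_force: 49.5
```

send_rows:
  moves: [0.038, -0.067, 0, 0, 0, 0.116, 1]

```text
time: 26.52
ee_pos: [0.5297, -0.0301, 0.0681]
tcp_rot: [179.9, 0.4, -147.9]
wrist_force: [6.1, 10.4, -12.8]
opening: 0.0127
grasp_force: 49.5
```

send_rows:
  moves: [0.04, -0.066, 0, 0, 0, 0.116, 1]

```text
time: 26.65
ee_pos: [0.5308, -0.0318, 0.0681]
tcp_rot: [179.9, 0.4, -146.9]
wrist_force: [8.4, 10.5, -13.2]
opening: 0.0126
grasp_force: 49.5
```

send_rows:
  moves: [0.04, -0.065, 0, 0, 0, 0.116, 1]

```text
time: 26.78
ee_pos: [0.5317, -0.0334, 0.068]
tcp_rot: [179.9, 0.4, -145.9]
wrist_force: [7.5, 12.2, -12.0]
opening: 0.0128
grasp_force: 49.5
```

send_rows:
  moves: [0, 0, 0, 0, 0, 0, 1, 0, 0, 0, 0, 0, 0, 1]

```text
time: 27.02
ee_pos: [0.5317, -0.0334, 0.0681]
tcp_rot: [179.9, 0.4, -145.9]
wrist_force: [7.9, 11.6, -12.8]
opening: 0.0126
grasp_force: 49.5
```

```bash
python3 -c "
from workcell import bot
print(bot.job_done())"
```

```text
the job is handed in; nothing more can be done
None
```

The job is handed in, with no verdict shown: the link lies flat on the free worktop, released, and the gripper still holds the lever past the third click, about 7° short of the middle of the fourth ridge; the second and third clicks were clear by feel, the first fainter and placed by the 14° spacing and the camera view.

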